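Zero the three-footed dial gauge on flat glass and lift it clear

ROBOT

A 6-joint arm with a two-finger parallel gripper is mounted at the origin on the work surface. World frame = base frame: x ahead of the robot, y to its left, z up, the work surface at z = 0. Lengths are in mm, angles in rad, forces in N, time in s.
With the tool pointing down it reaches from about 300 to 775 mm from the base axis. Payload 14.6 kg.
Tool frame: the origin (TCP) lies midway between the tips of the shut fingers; the grasp point (between the pads) lies 19 mm behind it (manip.grasp_offset is the distance from the TCP to the grasp point, in mm); z points along the fingers, y is the line along which they close (so a half turn about z gives the same grasp; the last joint's range is limited). The gripper opens to 94 mm and grips with 3 to 60 N. Pads are 16 mm wide; open, the fingers measure 119 mm over their backs; the gripper's body (75 mm by 177 mm) begins 78 mm behind the grasp point.
Start: joints at [1.247, 0.3, 1.521, -0, 1.321, -0.067], TCP at [139.691, 531.955, 205.446] pointing down, gripper open.
Joint ranges: [-3.03, 3.03], [-0.79, 2.21], [0.23, 2.52], [-1.04, 4.18], [0, 3.07], [-2.55, 2.55]. Speed limits (rad/s): [2.22, 2.22, 2.57, 3.14, 3.14, 3.14].

INTERFACE

Orientations are given as [roll, pitch, yaw] about the fixed x, y, z axes, in that order (R = Rz(yaw) Ry(pitch) Rx(roll)).
In Python, from cell import manip, viewer gives the robot as it stands. The module is installed in compiled form; this text tells all that it offers.
- The arm moves only by the tool move_arm, never from a script. Its argument "moves" is a list of rows, each a list of 4 numbers: the shift along the tool's x, y, z in m, then the turn about the tool's z in rad. A call has 1 to 12 rows; each row is the pose to reach, as a shift and turn from the pose commanded when the call began, along the tool's axes at that moment; what a row does not reach only later rows make up. A row lasts 1/10 s, in which the tool goes at most 50 mm and 8.59 degrees, less where a joint would pass 70% of its speed; a pose out of reach is approached as far as the arm can. A call with a gripper value outside its range is refused whole. "jaw" is the finger opening in m, from 0 to 0.094, set as the call begins (left out, the last holds). The fingers move at their own pace and stop on an object; "squeeze" is the grip in N (left out, the last holds). Time passes only in rows, so rows that repeat a pose let the fingers close. It gives the time, the measured TCP pose, the force, the opening and the grip force at its end, in the units of the state.
- manip.read_state(): the state, without advancing time (a new reading comes with each control period).
- viewer.camera(name): name is "side" or "top" or "wrist"; returns a dict with "frame" (400x640x3 uint8, blue, green, red), "z_map" (400x640 float32, mm along the optical axis (not along the pixel's ray), 0 where there is no reading), "fx", "fy", "cx", "cy" (pixels), "origin" and "orientation" of the camera in the world. Camera axes: x right, y down, z forward; pixel columns grow to the right and rows downward; lengths in mm; the calibration is good to about 2 mm. A picture is of the moment at which its call begins.
- manip.sign_off(): hands the job in; it is judged then, once.
The state is a dict: "clock": time; "joints": joint angles; "qd": joint speeds; "effort": joint torques, N m; "eef_pos": TCP position; "eef_rot": TCP orientation; "wrist_force": force on the tool from outside, world axes, zero at the start; "moment": the same for the moment, N m; "finger_gap": finger opening in mm; "finger_force": force on a finger pad.
Only numpy, scipy, OpenCV 4.12 (cv2) and the standard library are available. Lean on these libraries where they do the work, as an engineer would, in place of code of your own. Each camera call takes 0.05 s, during which the arm holds its last target. There are 200 camera calls.

TASK

On the flat glass sheet, zero the three-footed dial gauge: turn its knurled bezel until the red zero mark lies right under the tip of the black pointer. Then, without shifting the bezel again or dragging the feet across the glass, lift the gauge, keeping it level, and finish holding it in the gripper, level and still, at least 10 cm above the sheet, so that the curved dish can be slid in under it for measuring. Leave the dish, the tub and the pliers where they are.

Things in the scene. Friction and masses are not known exactly. Their poses are not given: they have to be found in the camera images.
- gauge: three-footed dial gauge (spherometer), loose, 0.5 to 0.8 kg, 88 mm tall, on the glass. Origin: underside centre, in the plane of its feet; z up. From below: three ball feet 38 mm from the axis, grey disc 92 mm across (25 to 35 mm up), neck 24 mm across, dark case 53 mm across (50 to 71 mm up), bezel on top. A sprung plunger under the middle drives the pointer (see pointer_tip)
- bezel (a joint): angle (rad) of the knurled dark bezel, counterclockwise from above positive, endless; 0 or a whole turn = zero mark along the gauge's +x, where the pointer stands on flat glass. Bezel 57 mm across, 71 to 85 mm above the feet (bright rim to 88), wider than the case; stiff (0.05 N m), stays where left; grip it across any diameter, to turn it and to lift the gauge
- zero_mark (a point): red zero bar on the white dial face (50 black divisions), 20 mm from the dial's centre, 86 mm above the feet; a red dot on the rim is just outside it. Face and mark turn with the bezel
- pointer_tip (a point): tip of the black pointer, 20 mm from the dial's centre, 86 mm above the feet; its wide short end is the tail. On flat glass, let go, the pointer points along the gauge's +x; it does not turn with the bezel, but jogs a little if a grip rocks the gauge. Off the glass the plunger drops 8 mm below the feet and the pointer swings 2.5 rad counterclockwise, as it should
- dial_centre (a point): centre of the dial face, on the gauge's axis, 86 mm above the feet
- glass: flat clear sheet with green edges, 200 x 200 x 6 mm, lying fixed on the bench; origin: centre of its underside, so its top is at z = 6 mm
- dish: curved amber glass dish, loose, 170 mm across, 36 mm high; origin: underside centre. Leave alone
- tub: blue plastic tub, loose, 92 mm across, 85 mm high; origin: underside centre. Leave alone
- pliers: pliers with red handles, loose, 205 mm long, 16 mm high, lying on the bench; origin under the pivot, handles to its -x. Leave alone
Mind the look-alikes: they are no part of the job. Of the things that look like the gauge, the smallest one is meant.

How it is judged:
By the outcome, as a careful person would: the job done as asked, in the order asked, and still so for the second after the job is handed in, while the arm keeps its last pose, push and grip.
It also fails if it takes over 64 s, if anything falls off the work surface, if the arm or the gripper's body presses on something with over 40 N, if the wrist force passes 120 N, or if a joint passes its speed limit or range.

## Working session

There is one attempt and no reset: what is moved stays moved. The work goes in short steps, Python scripts to look and compute and a tool call to move; the robot and the scene stay as the last step left them, time stands still between calls to the robot, and variables do not carry over. Pictures are saved under pics/ and viewed, at most 10 in all, crops included, and the job is handed in when it is done.

Besides the shell and the picture viewer there is one more tool, called after "Emit:" by a JSON object that holds its "api" and its "payload". move_arm: Moves the arm, as the interface text tells. Its arguments: {"type":"object","properties":{"moves":{"type":"array"},"jaw":{"type":"number"},"squeeze":{"type":"number"}},"required":["moves"]}

```bash
mkdir -p pics
cat > h.py <<'E'
import numpy as np, cv2
from cell import manip, viewer
from scipy.spatial.transform import Rotation as Ro
def R(o):
    o=np.array(o); 
    return o if o.shape==(3,3) else Ro.from_euler('xyz',o).as_matrix()
def ray(c,u,v):
    d=np.array([(u-c['cx'])/c['fx'],(v-c['cy'])/c['fy'],1.]); return np.array(c['origin']),R(c['orientation'])@d
def plane(c,u,v,z):
    o,d=ray(c,u,v); return o+d*(z-o[2])/d[2]
def pt(c,u,v):
    o,d=ray(c,u,v); return o+d*c['z_map'][int(v),int(u)]
def proj(c,p):
    q=R(c['orientation']).T@(np.array(p)-c['origin']); return q[0]/q[2]*c['fx']+c['cx'],q[1]/q[2]*c['fy']+c['cy']
E
python3 - <<'E'
from h import *
print(manip.read_state())
for n in ['top','side','wrist']:
    c=viewer.camera(n); cv2.imwrite(f'pics/{n}0.png',c['frame']); print(n,c['origin'],c['orientation'],c['fx'],c['cx'],c['cy'])
E
```

```text
{'clock': 0.0, 'joints': array([ 1.24740617e+00,  3.00471541e-01,  1.52160165e+00, -1.96087433e-05,
        1.32064989e+00, -6.65857923e-02]), 'qd': array([-5.50029902e-05, -2.88208288e-04,  1.29616106e-04,  5.31850197e-05,
        1.24423005e-03,  3.44490135e-04]), 'effort': array([-2.15111027e-04, -5.31792355e+01, -3.52745819e+01,  7.08236522e-02,
        2.41910439e-02, -8.67050039e-05]), 'eef_pos': array([139.61294653, 531.71777109, 204.87737452]), 'eef_rot': array([-3.14046347e+00, -5.62636089e-05,  2.88479312e+00]), 'wrist_force': array([0.12576158, 0.61373486, 0.76053196]), 'moment': array([0.00680898, 0.00190275, 0.03745727]), 'finger_force': 0.0, 'finger_gap': 94.20633733294996}
top [ 334.19400395   14.15861753 1275.34449705] [-2.98985092e+00 -1.26100487e-03 -1.55106025e+00] 427.2033048427817 320.57784964261083 197.09018775138392
side [ -36.08930361 -771.25466482  810.53248084] [-2.23301232 -0.00691688 -0.61982763] 439.9603586252219 319.2775754688118 200.3963413414866
wrist [ 64.70200032 551.40855811 384.36824747] [2.87029448e+00 1.75303055e-04 1.31502717e+00] 300.54433149698906 322.6883698824664 196.69417301843882
```

View pics/top0.png

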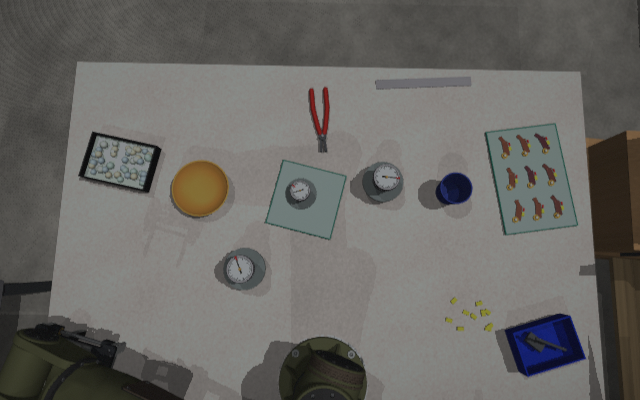

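View pics/side0.png

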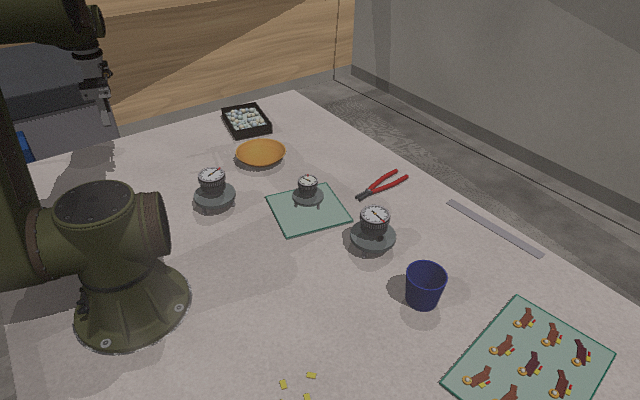

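Three look-alikes appear in the top view: (300,190), (386,178) and (240,268). The one at (300,190), seen at (307,184) in the side view, is the smallest and the only one on the glass. I'll measure all three and confirm the choice in a crop.

Run:
```python
from h import *
c=viewer.camera('top'); s=viewer.camera('side')
def dial(c,u,v,r=30):
    f=c['frame'][v-r:v+r,u-r:u+r].astype(int); m=((f.min(2)>165)&(np.ptp(f,axis=2)<30)).astype('uint8')
    n,l,st,ce=cv2.connectedComponentsWithStats(m); 
    return [(st[i][4],ce[i]+[u-r,v-r],st[i][:4]) for i in range(1,n) if st[i][4]>15]
for nm,cc,L in (('top',c,[(300,190),(386,178),(240,268)]),('side',s,[(307,184),(375,217),(211,176)])):
    for u,v in L: print(nm,(u,v),pt(cc,u,v).round(1),dial(cc,u,v,20))
# rim by depth
for u,v in [(300,190),(386,178),(240,268)]:
    P=np.array([pt(c,x,y) for y in range(v-35,v+35) for x in range(u-35,u+35) if c['z_map'][y,x]>0])
    P=P[np.hypot(*(P[:,:2]-pt(c,u,v)[:2]).T)<80]
    for lo,hi in((0,10),(25,50),(75,140)):
        Q=P[(P[:,2]>lo)&(P[:,2]<hi)]
        if len(Q): print((u,v),lo,hi,len(Q),Q.min(0).round(1),Q.max(0).round(1))
a=cv2.resize(c['frame'][165:215,270:330],None,fx=6,fy=6,interpolation=cv2.INTER_CUBIC)
b=cv2.resize(s['frame'][160:215,275:340],None,fx=6,fy=6,interpolation=cv2.INTER_CUBIC)
o=np.zeros((330,760,3),'uint8'); o[:300,:360]=a; o[:330,365:755]=b; cv2.imwrite('pics/crop.png',o)
```

```text
top (300, 190) [533.7  74.3  94.3] []
top (386, 178) [ 568.5 -163.6  115.8] []
top (240, 268) [315.1 228.8 112.1] []
side (307, 184) [519.6  58.   90.5] []
side (375, 217) [ 561.5 -178.5  112.8] [(np.int32(139), array([374.65467626, 213.58992806]), array([10, 10, 22, 14], dtype=int32))]
side (211, 176) [308.  221.7 108.6] [(np.int32(103), array([210.49514563, 174.32038835]), array([11, 13, 19, 11], dtype=int32))]
(300, 190) 0 10 1326 [454.9  -3.1   0. ] [613.2 153.9  10. ]
(300, 190) 25 50 425 [486.7  29.9  32.9] [576.6 121.3  47.1]
(300, 190) 75 140 338 [503.4  46.4  76.1] [560.4 102.9  97.4]
(386, 178) 0 10 377 [ 489.9 -241.8    0. ] [647.2 -84.2   7. ]
(386, 178) 25 50 679 [ 513.  -222.1   29.4] [ 631.4 -105.    49.7]
(386, 178) 75 140 586 [ 534.7 -200.6   75.2] [ 611.4 -126.5  118. ]
(240, 268) 0 10 472 [236.2 149.3   0. ] [393.  308.1   7.9]
(240, 268) 25 50 756 [252.8 170.8  33.7] [370.9 289.7  50. ]
(240, 268) 75 140 633 [275.1 192.1  76.3] [349.9 267.2 118.4]
```

View pics/crop.png

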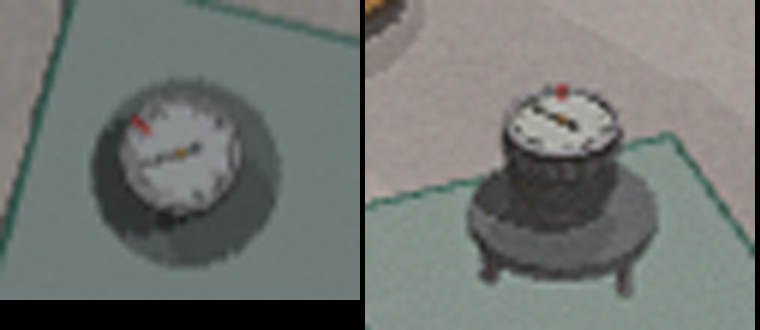

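The crop confirms it: a three-footed gauge about 57 mm across, on the glass near (532, 75). Its pointer seems to point image-left, with the red mark about 50° clockwise of it. I'll move above it for a closer wrist view.

Emit:
{"api": "move_arm", "payload": {"moves": [[-0.495,-0.342,0,1.0],[-0.495,-0.342,0,1.0],[-0.495,-0.342,0,1.0],[-0.495,-0.342,0,1.0],[-0.495,-0.342,0,1.0],[-0.495,-0.342,0,1.0],[-0.495,-0.342,0,1.0],[-0.495,-0.342,0,1.0],[-0.495,-0.342,0,1.0],[-0.495,-0.342,0,1.0],[-0.495,-0.342,0,1.0],[-0.495,-0.342,0,1.0]], "jaw": 0.094}}

```text
clock: 1.45
eef_pos: [531.6, 74.8, 205.5]
eef_rot: [3.141, 0.0, 1.885]
wrist_force: [0.7, 1.1, -0.0]
finger_gap: 94.2
finger_force: 0.0
```

Emit:
{"api": "move_arm", "payload": {"moves": [[0,0,0.03,0],[0,0,0.06,0],[0,0,0.065,0],[0,0,0.065,0],[0,0,0.065,0],[0,0,0.065,0]]}}

```text
clock: 2.05
eef_pos: [531.1, 77.0, 142.0]
eef_rot: [3.139, 0.001, 1.885]
wrist_force: [-0.5, 0.7, 0.2]
finger_gap: 94.3
finger_force: 0.0
```

```bash
cat >> h.py <<'E'
def red(c,zm=None):
    f=c['frame'].astype(int); m=((f[...,2]>f[...,1]+40)&(f[...,2]>f[...,0]+40)).astype('uint8')
    n,l,st,ce=cv2.connectedComponentsWithStats(m)
    return [(int(st[i][4]),ce[i].round(1)) for i in range(1,n) if st[i][4]>5]
E
python3 - <<'E'
from h import *
c=viewer.camera('wrist'); s=manip.read_state(); print(s['eef_pos'],s['eef_rot'],s['joints'].round(2)); print(c['origin'],c['orientation'],c['fx'])
u,v=map(int,proj(c,(532,74.6,92))); print(u,v,pt(c,u,v),red(c))
cv2.imwrite('pics/w1.png',cv2.resize(c['frame'][v-75:v+75,u-75:u+75],None,fx=4,fy=4,interpolation=cv2.INTER_CUBIC)); print(u-75,v-75)
np.save('w1.npy',c)
E
```

```text
[530.99057289  76.96591299 141.79315666] [3.13955983e+00 5.32280626e-04 1.88525442e+00] [ 0.08  0.33  1.64 -0.    1.17 -0.24]
[507.03389668 150.84541638 321.37611813] [ 2.87036102e+00 -2.74372702e-03  3.15491720e-01] 300.54433149698906
322 216 [531.6160711   75.76694422  94.71916902] [(60, array([346.4, 199.8])), (16, array([324.2, 217.6])), (428, array([477.6, 285.5]))]
247 141
```

View pics/w1.png

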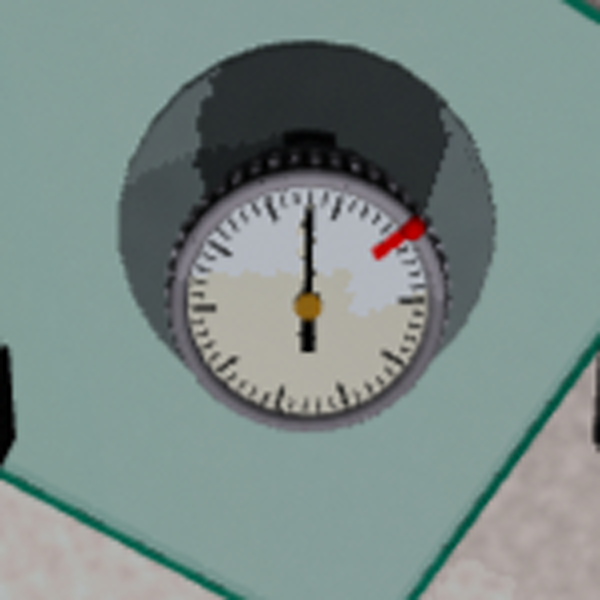

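Run:
```python
from h import *
from scipy.optimize import least_squares
s=manip.read_state(); print(s['eef_pos'],s['eef_rot'],s['qd'].round(3))
yw=2.88479; T=np.array([139.691,531.955])+np.array([[np.cos(yw),np.sin(yw)],[np.sin(yw),-np.cos(yw)]])@[-495,-342]; print('cmd',T)
c=np.load('w1.npy',allow_pickle=True).item(); t=viewer.camera('top')
def hub(c,u,v):
    f=c['frame'].astype(int); m=((f[...,2]>f[...,0]+40)&(f[...,2]<f[...,1]*1.9)); y,x=np.nonzero(m)
    k=np.hypot(x-u,y-v)<8; return x[k].mean(),y[k].mean(),k.sum()
hw=hub(c,324.2,217.6); ht=hub(t,300,190.5); print(hw,ht)
# top may be occluded by the arm; use side
sd=viewer.camera('side'); hs=hub(sd,308.6,180); print(hs)
def tri(L):
    A=np.zeros((3,3));b=np.zeros(3)
    for cc,u,v in L:
        o,d=ray(cc,u,v); d/=np.linalg.norm(d); M=np.eye(3)-np.outer(d,d); A+=M;b+=M@o
    return np.linalg.solve(A,b)
if hs[2]: print('tri',tri([(c,*hw[:2]),(sd,*hs[:2])]))
for z in(92,94): 
    H=plane(c,*hw[:2],z)
    P=plane(c,324.2,192.2,z)-H; M=plane(c,346.4,199.8,z)-H
    a=np.arctan2(P[1],P[0]); b=np.arctan2(M[1],M[0]); print(z,H,np.hypot(*P[:2]),np.hypot(*M[:2]),a,b,a-b)
# bezel circle: 3d points near top height
v,u=np.mgrid[130:270,240:410]; Q=np.array([pt(c,x,y) for x,y in zip(u.ravel(),v.ravel())]); Q=Q[(Q[:,2]>91)&(Q[:,2]<100)]
print(Q.min(0),Q.max(0),(Q.min(0)+Q.max(0))/2)
```

```text
[530.99057289  76.96591299 141.79315666] [3.13955983e+00 5.32280626e-04 1.88525442e+00] [-0.001  0.007  0.006  0.001 -0.003 -0.   ]
cmd [531.59411027  75.44546871]
(np.float64(323.4634146341463), np.float64(217.1219512195122), np.int64(41)) (np.float64(nan), np.float64(nan), np.int64(0))
(np.float64(307.5), np.float64(177.0), np.int64(4))
tri [533.14818705  76.13917282  98.29151933]
92 [533.33111649  74.32149201  92.        ] 20.80719125973034 23.310283367848527 1.8590477060827242 0.9892767176764592 0.869770988406265
94 [533.10182305  74.98872733  94.        ] 20.625767043212356 23.10703393143802 1.859047706082726 0.9892767176764631 0.8697709884062629
[505.17607487  47.04392444  91.00197415] [561.03953616 103.12416929  95.37927379] [533.10780551  75.08404686  93.19062397]<stdin>:8: RuntimeWarning: Mean of empty slice.
  ret = ret.dtype.type(ret / rcount)
```

Emit:
{"api": "move_arm", "payload": {"moves": [[-0.001,0.001,0.01,0],[-0.001,0.001,0.02,0],[-0.001,0.001,0.02,0],[-0.001,0.001,0.02,0],[-0.001,0.001,0.02,0]]}}

```text
clock: 2.7
eef_pos: [531.9, 76.1, 120.6]
eef_rot: [3.141, 0.0, 1.885]
wrist_force: [0.8, -0.1, -0.2]
finger_gap: 93.9
finger_force: 0.0
```

```bash
cat >> h.py <<'E'
def hub(c,u,v,r=9):
    f=c['frame'].astype(int); m=((f[...,2]>f[...,0]+40)&(f[...,2]<f[...,1]*1.9)); y,x=np.nonzero(m)
    k=np.hypot(x-u,y-v)<r; return x[k].mean(),y[k].mean()
def tri(L):
    A=np.zeros((3,3));b=np.zeros(3)
    for cc,u,v in L:
        o,d=ray(cc,u,v); d/=np.linalg.norm(d); M=np.eye(3)-np.outer(d,d); A+=M;b+=M@o
    return np.linalg.solve(A,b)
E
python3 - <<'E'
from h import *
c=np.load('w1.npy',allow_pickle=True).item(); d=viewer.camera('wrist'); s=manip.read_state(); print(s['eef_pos'],s['eef_rot'],s['clock'],s['qd'].round(4))
u,v=proj(d,(533.1,75,93)); h=hub(d,u,v); print(u,v,h, 'tri',tri([(c,323.46,217.12),(d,*h)]), plane(d,*h,92))
w,q=np.mgrid[100:300,220:430]; Q=np.array([pt(d,x,y) for x,y in zip(q.ravel(),w.ravel())]); Q=Q[(Q[:,2]>88)&(Q[:,2]<100)]
print(Q.min(0),Q.max(0),(Q.min(0)+Q.max(0))/2)
# finger position in the depth map
S=manip.read_state(); 
np.save('w2.npy',d)
E
```

```text
[531.91749005  76.08430105 120.66472842] [3.14124827e+00 6.05103129e-05 1.88476999e+00] 2.75 [-0.0012 -0.0042 -0.0014  0.     -0.0004 -0.0015]
323.06780104762856 224.9533225027149 (np.float64(323.27659574468083), np.float64(225.5744680851064)) tri [532.90268949  75.8093148   96.40714293] [533.51801843  74.221275    92.        ]
[503.92392589  47.47623458  88.01469517] [562.13239534 103.69629628  95.05141705] [533.02816061  75.58626543  91.53305611]
```

Emit:
{"api": "move_arm", "payload": {"moves": [[0,0,0.015,0],[0,0,0.03,0],[0,0,0.04,0],[0,0,0.05,0],[0,0,0.054,0],[0,0,0.054,0],[0,0,0.054,0]]}}

```text
clock: 3.45
eef_pos: [532.0, 76.1, 66.9]
eef_rot: [3.141, 0.0, 1.885]
wrist_force: [-1.0, -0.4, 0.2]
finger_gap: 94.0
finger_force: 0.0
```

Emit:
{"api": "move_arm", "payload": {"moves": [[0,0,0,0],[0,0,0,0],[0,0,0,0],[0,0,0,0],[0,0,0,0],[0,0,0,0],[0,0,0,0],[0,0,0,0]], "jaw": 0.05, "squeeze": 15}}

```text
clock: 4.25
eef_pos: [531.9, 76.1, 66.5]
eef_rot: [3.141, 0.0, 1.885]
wrist_force: [1.4, 1.4, 0.2]
finger_gap: 56.7
finger_force: 15.0
```

```bash
cat >> h.py <<'E'
def ang(c,H=(533.1,75,93),name=None):
    "pointer and mark directions (world rad) from the image, on the dial plane z=92"
    u,v=proj(c,H); h=hub(c,u,v); O=plane(c,*h,92)[:2]
    r=[x[1] for x in red(c) if 8<np.hypot(*(x[1]-h))<70]
    M=[plane(c,*x,92)[:2]-O for x in r]
    # darkest radial line: sample mean darkness along radius 7..19 mm for each direction
    g=cv2.cvtColor(c['frame'],cv2.COLOR_BGR2GRAY).astype('float32'); A=np.radians(np.arange(0,360,.25)); rr=np.arange(5,15,.5)
    X=O[0]+np.outer(np.cos(A),rr);Y=O[1]+np.outer(np.sin(A),rr)
    uv=np.array([proj(c,(x,y,92)) for x,y in zip(X.ravel(),Y.ravel())],'float32').reshape(*X.shape,2)
    S=cv2.remap(g,uv[...,0],uv[...,1],cv2.INTER_LINEAR); p=S[:,6:].mean(1); w=np.clip(np.median(p)-p-25,0,None)
    k=p.argmin(); d=(A-A[k]+np.pi)%(2*np.pi)-np.pi; w=w*(abs(d)<.2); P=A[k]+(w*d).sum()/w.sum()
    print('hub',np.round(h,2),O.round(2),'pointer',P.round(4),'marks',[(np.arctan2(m[1],m[0]).round(4),np.hypot(*m).round(1)) for m in M])
    if name:
        u,v=map(int,h); cv2.imwrite(name,cv2.resize(c['frame'][v-75:v+75,u-75:u+75],None,fx=4,fy=4,interpolation=cv2.INTER_CUBIC))
E
python3 - <<'E'
from h import *
ang(np.load('w1.npy',allow_pickle=True).item()); ang(np.load('w2.npy',allow_pickle=True).item())
ang(viewer.camera('wrist'),name='pics/w3.png'); s=manip.read_state(); print(s)
E
```

```text
hub [323.46 217.12] [533.33  74.32] pointer 1.8691 marks [(np.float64(0.9893), np.float64(23.3))]
hub [323.28 225.57] [533.52  74.22] pointer 1.8869 marks [(np.float64(0.9924), np.float64(23.3))]
hub [322.51 260.42] [533.07  73.84] pointer 1.8788 marks [(np.float64(0.9919), np.float64(23.4))]
{'clock': 4.3, 'joints': array([ 7.39283740e-02,  4.29348609e-01,  1.69416728e+00,  1.75166552e-05,
        1.01778340e+00, -2.40125193e-01]), 'qd': array([-1.28194256e-03, -8.11146819e-05,  8.84394583e-04, -1.89488825e-03,
        1.05149010e-03,  1.83042523e-03]), 'effort': array([-1.19281970e-01, -5.46994364e+01, -2.90594906e+01, -1.66207901e-02,
        3.99173973e-01, -2.52705890e-03]), 'eef_pos': array([531.89149646,  76.09795731,  66.51421078]), 'eef_rot': array([3.14130416e+00, 5.52881656e-05, 1.88484069e+00]), 'wrist_force': array([1.29982825, 0.30265433, 0.80472103]), 'moment': array([-0.00307501, -0.25156231,  0.02126714]), 'finger_force': 15.000077784061432, 'finger_gap': 56.27662238155851}
```

View pics/w3.png

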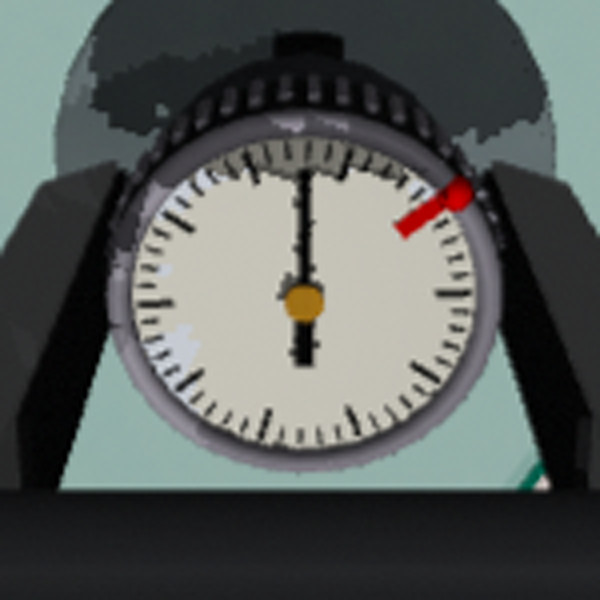

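The jaws hold the bezel at both sides of the crop. The pointer tip is at crop (304,172) and the red bar at (420,212), so I need a turn of about 0.88 rad counterclockwise, which is negative about tool z.

Emit:
{"api": "move_arm", "payload": {"moves": [[0,0,0,-0.05],[0,0,0,-0.13],[0,0,0,-0.22],[0,0,0,-0.31],[0,0,0,-0.4],[0,0,0,-0.49],[0,0,0,-0.58],[0,0,0,-0.67],[0,0,0,-0.76],[0,0,0,-0.83],[0,0,0,-0.87],[0,0,0,-0.87]], "squeeze": 20}}

```text
clock: 5.5
eef_pos: [531.5, 75.6, 66.4]
eef_rot: [-3.141, -0.001, 2.755]
wrist_force: [-2.0, -3.4, 2.6]
finger_gap: 56.5
finger_force: 20.0
```

Run:
```python
from h import *
viewer.camera('top'); viewer.camera('top')
c=viewer.camera('wrist'); ang(c,name='pics/w4.png'); s=manip.read_state(); print(s['eef_pos'],s['eef_rot'],s['wrist_force'],s['moment'],s['finger_gap'])
```

```text
hub [322.7  260.33] [534.02  74.83] pointer 1.8698 marks [(np.float64(1.8598), np.float64(24.8))]
[531.54048507  75.76494735  66.42692941] [-3.14086930e+00 -4.16466508e-04  2.75355129e+00] [-2.3425833  -4.22875766  2.53957809] [-1.12452742  0.56701921  0.01496995] 56.92388397465443
```

View pics/w4.png

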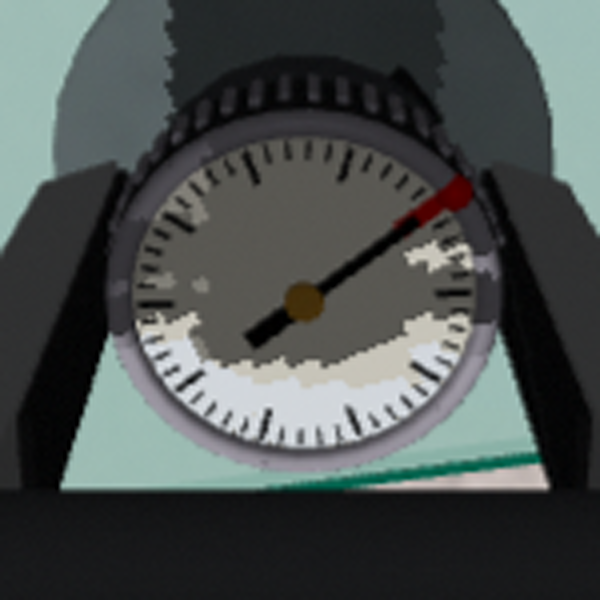

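Now the mark is almost under the pointer: tip and red bar meet near crop (420,213). I'll release so the gauge can relax, then measure.

Emit:
{"api": "move_arm", "payload": {"moves": [[0,0,0,0],[0,0,0,0],[0,0,0,0],[0,0,0,0],[0,0,0,0]], "jaw": 0.075}}

```text
clock: 6.15
eef_pos: [531.8, 76.2, 66.4]
eef_rot: [3.141, -0.0, 2.755]
wrist_force: [0.1, 0.9, -0.2]
finger_gap: 75.1
finger_force: 0.0
```

Run:
```python
from h import *
for i in range(3): c=viewer.camera('wrist'); ang(c,name='pics/w5.png')
s=manip.read_state(); print(s['eef_pos'],s['eef_rot'],s['wrist_force'],s['finger_gap'])
f=c['frame'].astype(int)
m=((f[...,2]>f[...,1]*2)&(f[...,2]>f[...,0]*2)&(f[...,2]>60)); y,x=np.nonzero(m); k=np.hypot(x-322,y-260)<60; x,y=x[k],y[k]
H=plane(c,*hub(c,322.5,260),92)
P=np.array([plane(c,a,b,92)-H for a,b in zip(x,y)]); r=np.hypot(P[:,0],P[:,1]); t=np.arctan2(P[:,1],P[:,0])
for lo,hi in((15,19),(19,23),(23,29)): 
  q=(r>lo)&(r<hi); print(lo,q.sum(),t[q].mean() if q.any() else None,t[q].min() if q.any() else 0,t[q].max() if q.any() else 0)
```

```text
hub [321.09 259.97] [533.71  74.5 ] pointer 1.885 marks [(np.float64(1.8563), np.float64(24.6))]
hub [321.06 260.03] [533.74  74.44] pointer 1.8862 marks [(np.float64(1.8552), np.float64(24.7))]
hub [321.09 259.97] [533.71  74.45] pointer 1.8839 marks [(np.float64(1.8544), np.float64(24.6))]
[531.77008677  76.11657965  66.42502464] [ 3.14157179e+00 -1.97260907e-05  2.75482956e+00] [ 0.03570748 -0.63225013 -0.13239989] 74.84681000908878
15 3 1.810000124107945 1.8015344330987668 1.8188433162852249
19 22 1.866958253217554 1.8104995119325507 1.9280911614265037
23 59 1.854067223145333 1.7691280445334585 1.9220879562631508
```

View pics/w5.png

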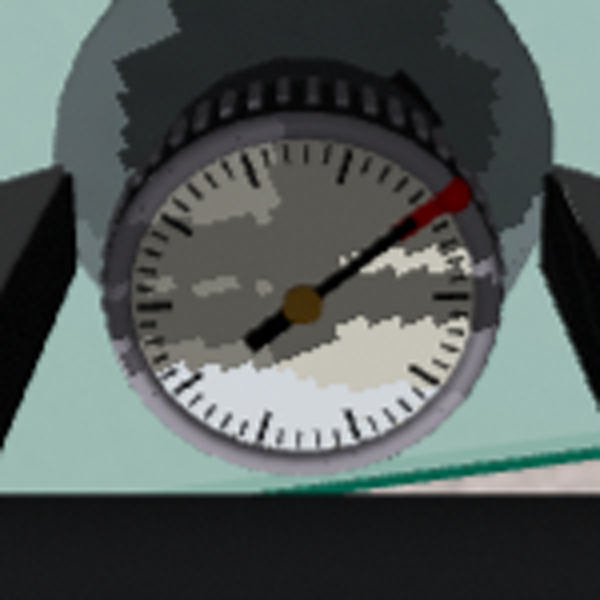

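The pointer and mark are about 0.01 to 0.03 rad apart, with parallax included. I'll turn the open jaws back so the pointer lies in the camera's symmetry plane, where parallax cancels.

Emit:
{"api": "move_arm", "payload": {"moves": [[0,0,0,0.15],[0,0,0,0.3],[0,0,0,0.45],[0,0,0,0.6],[0,0,0,0.75],[0,0,0,0.87],[0,0,0,0.87],[0,0,0,0.87],[0,0,0,0.87]]}}

```text
clock: 7.2
eef_pos: [531.8, 76.1, 66.5]
eef_rot: [3.142, -0.0, 1.888]
wrist_force: [0.2, -0.2, -0.9]
finger_gap: 75.4
finger_force: 0.0
```

```bash
cat >> h.py <<'E'
def fine(c,h0=(322.5,260)):
    f=c['frame'].astype(int); h=hub(c,*h0); O=plane(c,*h,92)
    m=((f[...,2]>f[...,1]*1.8)&(f[...,2]>f[...,0]*1.8)&(f[...,2]>50)); y,x=np.nonzero(m); k=(np.hypot(x-h[0],y-h[1])<60)
    P=np.array([plane(c,a,b,92)-O for a,b in zip(x[k],y[k])]); r=np.hypot(P[:,0],P[:,1]); t=np.arctan2(P[:,1],P[:,0])
    for lo,hi in((15,19),(19,22),(22,24),(24,30)):
        q=(r>lo)&(r<hi)
        if q.any(): print('red',lo,hi,q.sum(),t[q].mean().round(4),t[q].min().round(3),t[q].max().round(3))
E
python3 - <<'E'
from h import *
for i in range(3): c=viewer.camera('wrist'); ang(c,name='pics/w6.png')
fine(c); np.save('w6.npy',c)
s=manip.read_state(); print(s['eef_pos'],s['eef_rot'],s['finger_gap'])
h=hub(c,322.5,260); u,v=map(int,np.round(h))
cv2.imwrite('pics/w6.png',cv2.resize(c['frame'][v-45:v+15,u-30:u+30],None,fx=10,fy=10,interpolation=cv2.INTER_NEAREST)); print(h,u-30,v-45)
E
```

```text
hub [323.56 260.27] [533.47  74.13] pointer 1.8738 marks [(np.float64(1.8489), np.float64(24.7))]
hub [323.56 260.27] [533.47  74.13] pointer 1.8735 marks [(np.float64(1.8483), np.float64(24.7))]
hub [323.56 260.27] [533.47  74.13] pointer 1.8738 marks [(np.float64(1.8478), np.float64(24.7))]
red 15 19 6 1.8003 1.782 1.818
red 19 22 19 1.8419 1.792 1.903
red 22 24 15 1.8541 1.805 1.902
red 24 30 67 1.8495 1.772 1.922
[531.79488397  76.08600886  66.45835573] [ 3.14153953e+00 -1.34969730e-05  1.88614943e+00] 74.92338207287406
(np.float64(323.55555555555554), np.float64(260.2716049382716)) 294 215
```

View pics/w6.png

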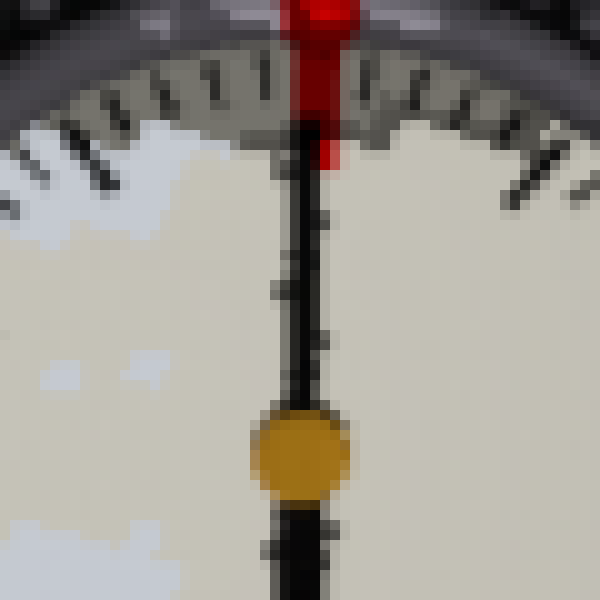

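Here the pointer is at crop x≈305 and the red bar centre at x≈317, so about 0.025 rad counterclockwise remains. The last turn lost about 0.013 rad, so I'll regrip and command 0.037.

Emit:
{"api": "move_arm", "payload": {"moves": [[0,0,0,0],[0,0,0,0],[0,0,0,0],[0,0,0,0],[0,0,0,0],[0,0,0,-0.012],[0,0,0,-0.024],[0,0,0,-0.037],[0,0,0,-0.037],[0,0,0,-0.037]], "jaw": 0.05}}

```text
clock: 8.35
eef_pos: [531.8, 76.1, 66.5]
eef_rot: [3.141, 0.0, 1.922]
wrist_force: [2.1, -0.2, 0.6]
finger_gap: 56.4
finger_force: 20.0
```

Run:
```python
from h import *
for i in range(2): c=viewer.camera('wrist'); ang(c)
fine(c); s=manip.read_state(); print(s['eef_rot'],s['wrist_force'],s['moment'])
```

```text
hub [322.4  260.43] [533.02  73.83] pointer 1.8788 marks [(np.float64(1.8813), np.float64(24.9))]
hub [322.46 260.4 ] [533.04  73.86] pointer 1.8816 marks [(np.float64(1.8853), np.float64(25.4)), (np.float64(1.8255), np.float64(18.3))]
red 15 19 4 1.8599 1.817 1.937
red 19 22 19 1.8764 1.821 1.935
red 22 24 15 1.8862 1.837 1.934
red 24 30 67 1.8835 1.807 1.954
[3.14148514e+00 5.87385478e-05 1.92173127e+00] [ 2.14901211  0.34335468 -0.13506401] [ 0.03553573 -0.36717177  0.04220585]
```

Emit:
{"api": "move_arm", "payload": {"moves": [[0,0,0,0],[0,0,0,0],[0,0,0,0],[0,0,0,0],[0,0,0,0]], "jaw": 0.075}}

```text
clock: 8.95
eef_pos: [531.7, 76.1, 66.4]
eef_rot: [-3.141, -0.0, 1.922]
wrist_force: [-1.0, -0.5, 0.1]
finger_gap: 75.2
finger_force: 0.0
```

Run:
```python
from h import *
for i in range(3): c=viewer.camera('wrist'); ang(c)
fine(c); h=hub(c,322.5,260); u,v=map(int,np.round(h))
cv2.imwrite('pics/w7.png',cv2.resize(c['frame'][v-45:v+15,u-30:u+30],None,fx=10,fy=10,interpolation=cv2.INTER_NEAREST)); print(h,u-30,v-45)
```

```text
hub [323.51 260.42] [533.48  74.08] pointer 1.874 marks [(np.float64(1.889), np.float64(24.9))]
hub [323.46 260.4 ] [533.46  74.08] pointer 1.8723 marks [(np.float64(1.8877), np.float64(24.9))]
hub [323.46 260.29] [533.46  74.14] pointer 1.8722 marks [(np.float64(1.8874), np.float64(24.7))]
red 15 19 7 1.9078 1.821 1.938
red 19 22 18 1.8866 1.827 1.936
red 22 24 15 1.887 1.838 1.935
red 24 30 67 1.8844 1.808 1.955
(np.float64(323.4578313253012), np.float64(260.28915662650604)) 293 215
```

View pics/w7.png

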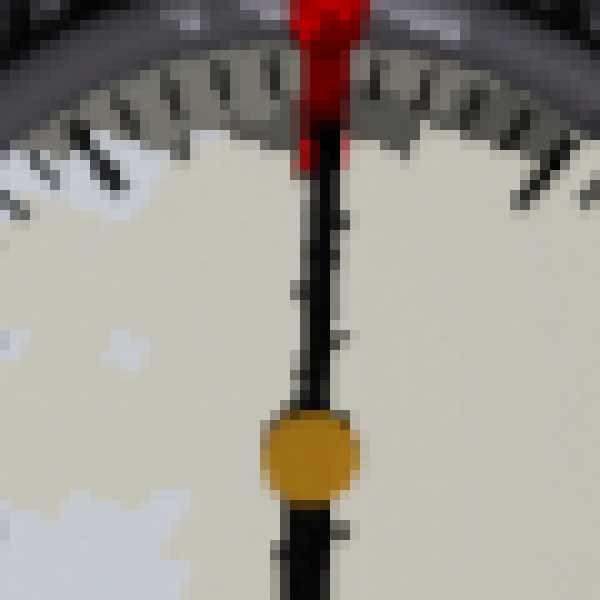

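The mark now sits under the pointer tip to within about 0.01 rad, half a pixel: bar centre at crop (321,150), tip at (327,130). I'll regrip to lift.

Emit:
{"api": "move_arm", "payload": {"moves": [[0,0,0,0],[0,0,0,0],[0,0,0,0],[0,0,0,0],[0,0,0,0],[0,0,0,0],[0,0,0,0]], "jaw": 0.05, "squeeze": 35}}

```text
clock: 9.8
eef_pos: [531.9, 76.1, 66.5]
eef_rot: [3.141, 0.0, 1.922]
wrist_force: [1.6, 0.7, -0.5]
finger_gap: 56.1
finger_force: 35.0
```

Run:
```python
from h import *
for i in range(3): c=viewer.camera('wrist'); ang(c)
fine(c); s=manip.read_state(); print(s['eef_rot'],s['wrist_force'],s['moment'],s['finger_force'])
```

```text
hub [322.46 260.4 ] [533.07  73.87] pointer 1.885 marks [(np.float64(1.8853), np.float64(25.4)), (np.float64(1.8342), np.float64(18.3))]
hub [322.46 260.4 ] [533.07  73.87] pointer 1.8837 marks [(np.float64(1.8831), np.float64(25.3)), (np.float64(1.8342), np.float64(18.3))]
hub [322.4  260.43] [533.04  73.84] pointer 1.8805 marks [(np.float64(1.8789), np.float64(24.8))]
red 15 19 4 1.8657 1.84 1.935
red 19 22 20 1.8737 1.819 1.933
red 22 24 15 1.8849 1.836 1.932
red 24 30 67 1.8808 1.803 1.953
[3.14140888e+00 5.44839510e-05 1.92183632e+00] [ 1.52509011  0.35137243 -1.37643637] [ 0.06953234 -0.32096728 -0.01588435] 34.999988079071045
```

Pointer and mark agree within a few mrad, so I'll lift straight up.

Emit:
{"api": "move_arm", "payload": {"moves": [[0,0,-0.003,0],[0,0,-0.009,0],[0,0,-0.02,0],[0,0,-0.035,0],[0,0,-0.053,0],[0,0,-0.072,0],[0,0,-0.092,0],[0,0,-0.112,0],[0,0,-0.13,0],[0,0,-0.142,0],[0,0,-0.148,0],[0,0,-0.15,0]]}}

```text
clock: 11.15
eef_pos: [531.7, 76.1, 216.7]
eef_rot: [3.142, 0.0, 1.922]
wrist_force: [0.1, -0.3, -6.5]
finger_gap: 56.3
finger_force: 35.0
```

Emit:
{"api": "move_arm", "payload": {"moves": [[0,0,0,0],[0,0,0,0],[0,0,0,0],[0,0,0,0],[0,0,0,0],[0,0,0,0],[0,0,0,0],[0,0,0,0]]}}

```text
clock: 11.95
eef_pos: [531.8, 76.1, 216.5]
eef_rot: [3.142, -0.0, 1.922]
wrist_force: [0.2, -0.3, -5.0]
finger_gap: 56.1
finger_force: 35.0
```

Run:
```python
from h import *
c=viewer.camera('wrist'); ang(c,H=(533.1,75,243)) if 0 else None
s=manip.read_state(); print(s['eef_pos'],s['eef_rot'],s['wrist_force'],s['finger_gap'],s['finger_force'],s['qd'].round(4))
h=hub(c,322.5,260); f=[x for x in red(c) if np.hypot(*(x[1]-h))<60]; print(h,f)
d=viewer.camera('side'); u,v=map(int,proj(d,(533,75,200))); print(u,v)
# levelness: depth plane fit on dial face
cm=np.array([(x,y) for y in range(int(h[1])-25,int(h[1])+25,2) for x in range(int(h[0])-25,int(h[0])+25,2)]); P=np.array([pt(c,*q) for q in cm])
A=np.c_[P[:,:2]-P[:,:2].mean(0),np.ones(len(P))]; print('tilt',np.linalg.lstsq(A,P[:,2],rcond=None)[0])
o=np.zeros((450,780,3),'uint8'); o[:450,:390]=cv2.resize(d['frame'][v-75:v+75,u-65:u+65],None,fx=3,fy=3,interpolation=cv2.INTER_CUBIC)
o[:450,390:]=cv2.resize(c['frame'][185:335,257:387],None,fx=3,fy=3,interpolation=cv2.INTER_CUBIC); cv2.imwrite('pics/fin.png',o)
```

```text
[531.79161348  76.06052735 216.45538573] [3.14155785e+00 1.14946710e-05 1.92176332e+00] [ 0.6152296   0.39361915 -5.24177168] 56.38348999837157 34.99859690666199 [ 0.0008 -0.0008 -0.0006 -0.0023 -0.0005 -0.0011]
(np.float64(322.425), np.float64(260.225)) [(125, array([324.3, 220.3])), (57, array([322.5, 260.4]))]
307 146
tilt [-1.30216173e-01  3.70302217e-01  2.42059701e+02]
```

View pics/fin.png

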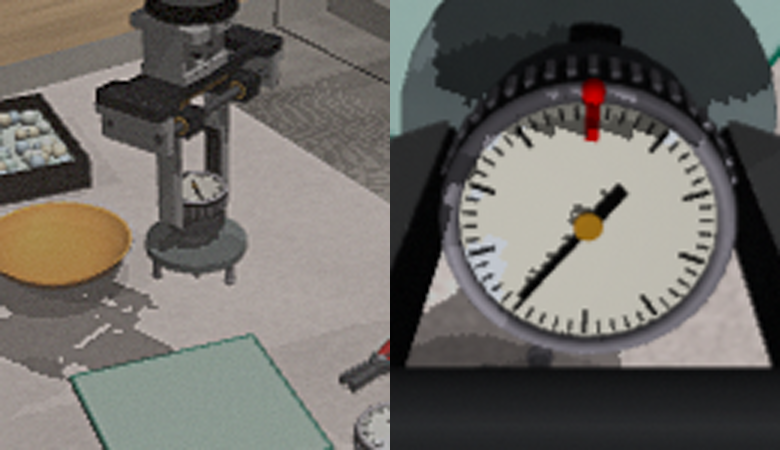

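The gauge hangs clear and looks level, with the mark unmoved at (592,110) and the pointer swung 2.5 rad as expected. The depth plane fit looked odd, so I'll check it against the frame saved before the lift.

Run:
```python
from h import *
a=np.load('w6.npy',allow_pickle=True).item(); b=viewer.camera('wrist')
for c in(a,b):
    h=hub(c,322.5,260); y,x=np.mgrid[int(h[1])-55:int(h[1])+30,int(h[0])-36:int(h[0])+37]
    f=c['frame'].astype(int); k=(f.min(2)>90)&(f.max(2)<235); k=k[y,x]&(np.hypot((x-h[0]),(y-h[1]))<26)
    P=np.array([pt(c,u,v) for u,v in zip(x[k],y[k])]); z=np.median(P[:,2]); 
    print(z,np.percentile(P[:,2],[5,25,75,95]).round(1)); P=P[abs(P[:,2]-z)<4]
    print(len(P),np.linalg.lstsq(np.c_[P[:,:2]-P[:,:2].mean(0),np.ones(len(P))],P[:,2],rcond=None)[0])
def ell(c): # bezel rim outline in image: dark/bright grey ring via depth > threshold
    h=hub(c,322.5,260); m=(c['z_map']>0)&(c['z_map']<165); return h
w=[c['z_map'][200:330:10,322] for c in(a,b)]; print(w[0].round(1),w[1].round(1))
```

```text
91.46395157826828 [90.5 91.1 91.9 92.4]
1915 [-2.55147068e-04  4.34088689e-03  9.14664704e+01]
241.39755291516667 [240.4 241.  241.8 242.4]
1888 [5.06090627e-04 5.62415496e-03 2.41397407e+02]
[191.9 165.1 163.3 164.6 167.1 169.5 168.4 169.2 173.9 175.8 174.5  78.9
  76.1] [189.8 164.6 162.5 164.1 167.7 170.5 167.5 171.3 173.  175.3 173.9  79.1
  76.8]
```

The earlier tilt was an outlier. The dial plane is level to within about 0.002 rad of its slope before the lift, and it rose exactly 150 mm. I'm handing in.

```bash
python3 -c "
from cell import manip
print(manip.sign_off())"
```

```text
the job is handed in; nothing more can be done
None
```

The gauge is zeroed, with the red mark under the pointer tip to within about 0.01 rad, and it is held level and still about 150 mm above the glass; I did not touch the dish, tub or pliers.

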